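# Feel along a squeegee's new rubber for nicks

### The arm

A 7-joint arm with a two-finger parallel gripper is mounted at the origin on the work surface. World frame = base frame: x ahead of the robot, y to its left, z up, the work surface at z = 0. Lengths are in m, angles in rad, forces in N, time in s.
With the tool pointing down it reaches from about 0.4 to 0.85 m from the base axis. Payload 10.4 kg.
Tool frame: the origin (TCP) lies between the finger pads; the fingertips stand 17 mm ahead of it and the grasp point (between the pads) lies 2 mm behind it; z points along the fingers, y is the direction in which the jaws open and shut (so a half turn about z gives the same grasp; the last joint's range is limited). The gripper opens to 85 mm and grips with 20 to 120 N. Pads are 22 mm wide; open, the fingers measure 114 mm over their backs; the gripper's body (76 mm by 85 mm) begins 54 mm behind the grasp point. The pads swing forward as they close: fully open they stand 13 mm farther back than shut.
Start: joints at [1.234, 0.332, -0.065, 1.46, 0.022, 1.35, -0.088], TCP at [0.193, -0.594, 0.248] pointing down, gripper open.
Joint ranges: [-2.6, 2.6], [-0.5, 2.12], [-1.47, 1.34], [0.16, 2.42], [-1.27, 4.41], [0.06, 2.06], [-2.6, 2.6]. Speed limits (rad/s): [2.22, 2.22, 2.79, 2.79, 3.14, 3.14, 3.14].

### API

Orientations are given as a unit quaternion [x, y, z, w].
In Python, from workcell import manip gives the robot as it stands.
- The arm moves only by the tool jog_arm, never from a script. Its argument "steps" is one flat list of numbers, 5 for each row, row after row: the finger opening in m, from 0 to 0.0854, then the shift along the tool's x, y, z in m, then the turn about the tool's z in rad. In form: [gripper, x, y, z, twist, gripper, x, y, z, twist, ...]. A call has exactly 10 rows; each row is the pose to reach, as a shift and turn from the pose commanded when the call began, along the tool's axes at that moment; what a row does not reach only later rows make up. A row lasts 1/10 s, in which the tool goes at most 50 mm and 8.59 degrees, less where a joint would pass 70% of its speed; a pose out of reach is approached as far as the arm can. A call with a gripper value outside its range is refused whole. The fingers move at their own pace and stop on an object; "grip_force" is the grip in N (left out, the last holds). Time passes only in rows, so rows that repeat a pose let the fingers close, or fill a call up. It gives the time, the measured TCP pose, the force and the opening at its end, in the units of the state.
- manip.get_obs(): the state, without advancing time (a new reading comes with each control period).
- manip.camera(name): name is "side" or "top" or "wrist"; returns (picture, depth): 400x640x3 uint8, red, green, blue; 400x640 float32, m along the optical axis (not along the pixel's ray), 0 where there is no reading.
- manip.calibration(name): a dict with "mtx" (3x3 intrinsics, pixels), "k1" (the pictures are not rectified: a ray, as slopes to the right and down, at radius r is drawn at 1 + k1 r^2 times it, then the intrinsics apply), "world_to_cam" (4x4, takes a point from world to camera coordinates). Camera axes: x right, y down, z forward; pixel columns grow to the right and rows downward; lengths in m; the calibration is good to about 2 mm. A picture is of the moment at which its call begins: read the wrist's pose just before it. calibration takes no time and is no camera call; for the wrist camera it gives the pose at the moment of the call.
- manip.hand_in(): hands the job in, once; it reports no verdict.
The state is a dict: "clock": time; "joint_pos": joint angles; "joint_velocities": joint speeds; "tau": joint torques, N m; "position": TCP position; "ee_rot": TCP orientation; "ft_force": force on the tool from outside, world axes, zero at the start; "torque": the same for the moment, N m; "grip_width": opening from 0.0 (shut) to 1.0 (fully open).
Only numpy, scipy, OpenCV 4.12 (cv2) and the standard library are available. Lean on these libraries where they do the work, as an engineer would, in place of code of your own. Each camera call takes 0.05 s, during which the arm holds its last target.

### The job

A new red rubber has been fitted to the floor squeegee lying upside down on the counter. Feel its edge for nicks: touch the fingertips down lightly on top of the rubber right at the yellow-clip end and run them along the whole edge to the very other end, keeping light contact all the way, then lift clear. Do not pinch, lift, shove or press the squeegee hard, and leave the other things on the counter where they are.

Things in the scene. Friction and masses are not known exactly. Their poses are not given: they have to be found in the camera images.
- squeegee: Squeegee head, loose, upside down over two offcuts, red rubber up. Aluminium frame 400 x 34, bright yellow clip at one end, thin black stop at the other. Origin: middle of the face resting on the offcuts, 70 above the counter. x: from clip to stop (mostly to the robot's left); z: up. Above origin: frame lips and clip 40, rubber edge 66. A pole socket hangs below. 0.6 to 1 kg; slides if pushed a few N.
- rubber: Red rubber blade in the squeegee's frame, 396 long, 7 thick, 26 proud of the frame's lips. Origin: middle of its free top edge, 136 above the counter untouched; axes as the squeegee's. Springy: gives way from about 1 N, then sinks about 1 mm per 0.8 N at the middle, per 0.6 N near the ends; squashed right down at 10 mm (about 9 N); springs back.
- start_end (a point): End of the rubber's free top edge beside the yellow clip, untouched height (136 above the counter). The pass begins here.
- far_end (a point): End of the rubber's free top edge at the black stop, untouched height (136 above the counter). The pass ends here.
- offcut_a: Loose pine offcut 45 x 150 x 70 high under the squeegee near its yellow-clip end; origin at the centre of its underside.
- offcut_b: Loose pine offcut 45 x 150 x 70 high under the squeegee near its black-stop end; origin at the centre of its underside.
- tape_measure: Yellow and black tape measure 78 x 37 x 68 high, loose on the robot's side of the squeegee; to be left alone. Origin: centre of its underside.
- clip_jar: Small jar with a blue cap, 56 across, 70 high, loose on the robot's side of the squeegee; to be left alone. Origin: centre of its underside.
- screwdriver: Screwdriver with a red handle, 200 long, under 40 high, lying loose beyond the squeegee; to be left alone. Origin: on its length axis, x towards the blade tip.
- screw_box: Red and white box of screws 95 x 65 x 45 high, loose beyond the squeegee; to be left alone. Origin: centre of its underside.
- plug_box: Yellow and black box 110 x 70 x 50 high, loose on the robot's left; to be left alone. Origin: centre of its underside.
- glue_can: Green can 66 across, 115 high, loose on the robot's right; to be left alone. Origin: centre of its underside.
- stapler: Blue and black stapler 135 x 34 x 58 high, loose on the robot's right; to be left alone. Origin: centre of its underside.

How it is judged:
On the way, in this order (a step that is already met when the one before it is completed fails the run):
1. fingertips touch the rubber at the yellow-clip end (within 40 mm of that end) (contact force between the fingers and rubber above 0.15 N and x of the grasp point in the frame of squeegee between -0.215 and -0.16 m).
2. fingertips touch the rubber on stretch 2 of 10, counted from the yellow clip (contact force between the fingers and rubber above 0.15 N and x of the grasp point in the frame of squeegee between -0.16 and -0.12 m).
3. fingertips touch the rubber on stretch 3 of 10, counted from the yellow clip (contact force between the fingers and rubber above 0.15 N and x of the grasp point in the frame of squeegee between -0.12 and -0.08 m).
4. fingertips touch the rubber on stretch 4 of 10, counted from the yellow clip (contact force between the fingers and rubber above 0.15 N and x of the grasp point in the frame of squeegee between -0.08 and -0.04 m).
5. fingertips touch the rubber on stretch 5 of 10, counted from the yellow clip (contact force between the fingers and rubber above 0.15 N and x of the grasp point in the frame of squeegee between -0.04 and 0 m).
6. fingertips touch the rubber on stretch 6 of 10, counted from the yellow clip (contact force between the fingers and rubber above 0.15 N and x of the grasp point in the frame of squeegee between 0 and 0.04 m).
7. fingertips touch the rubber on stretch 7 of 10, counted from the yellow clip (contact force between the fingers and rubber above 0.15 N and x of the grasp point in the frame of squeegee between 0.04 and 0.08 m).
8. fingertips touch the rubber on stretch 8 of 10, counted from the yellow clip (contact force between the fingers and rubber above 0.15 N and x of the grasp point in the frame of squeegee between 0.08 and 0.12 m).
9. fingertips touch the rubber on stretch 9 of 10, counted from the yellow clip (contact force between the fingers and rubber above 0.15 N and x of the grasp point in the frame of squeegee between 0.12 and 0.16 m).
10. fingertips touch the last 40 mm of rubber at the black-stop end (contact force between the fingers and rubber above 0.15 N and x of the grasp point in the frame of squeegee between 0.16 and 0.215 m).
At the end, for the whole second after the job is handed in: Fingertips have touched the rubber stretch by stretch (each 40 mm) over its whole length, from yellow clip to black stop. Squeegee at rest on its offcuts, rubber up, level within 0.05 rad, height within 6 mm; its ends and the offcuts moved under 25 mm, other listed things under 20 mm (height (world z) of squeegee between 0.066 and 0.076 m and angle between squeegee's own z axis and vertical below 0.05 rad and distance of each of start_end, far_end, offcut_a, offcut_b from where it was at the start of the episode below 0.025 m and linear speed of squeegee below 0.01 m/s and distance of each of tape_measure, screwdriver, screw_box, plug_box, clip_jar, glue_can, stapler from where it was at the start of the episode below 0.02 m).
It fails at once if the squeegee is lifted (more than 12 mm) (height (world z) of squeegee above 0.082 m).
It fails at once if the squeegee is tipped, or it or an offcut under it is shoved more than 25 mm from where it lay (distance of any of start_end, far_end, offcut_a, offcut_b from where it was at the start of the episode above 0.025 m or angle between squeegee's own z axis and vertical above 0.15 rad).
It fails at once if the fingers press on the squeegee with more than 15 N (the rubber squashed right down) (contact force between the fingers and squeegee above 15 N).
It fails at once if the rubber is straddled or pinched between the fingers (z of the grasp point in the frame of squeegee below 0.069 m and y of the grasp point in the frame of squeegee between -0.02 and 0.02 m and x of the grasp point in the frame of squeegee between -0.2 and 0.2 m).
It fails at once if another thing on the counter is moved more than 20 mm (distance of any of tape_measure, screwdriver, screw_box, plug_box, clip_jar, glue_can, stapler from where it was at the start of the episode above 0.02 m).
It also fails if it takes over 40 s, if anything falls off the work surface, if the arm or the gripper's body presses on something with over 40 N, if the wrist force passes 120 N, or if a joint passes its speed limit or range.

## Working session

There is one attempt and no reset: what is moved stays moved. The work goes in short steps, Python scripts to look and compute and a tool call to move; the robot and the scene stay as the last step left them, time stands still between calls to the robot, and variables do not carry over. Pictures are saved under pics/ and viewed, and the job is handed in when it is done.

Besides the shell and the picture viewer there is one more tool, called after "Emit:" by a JSON object that holds its "method" and its "body". jog_arm: Moves the arm, as the interface text tells. Its arguments: {"type":"object","properties":{"steps":{"type":"array"},"grip_force":{"type":"number"}},"required":["steps"]}

```bash
ls; mkdir -p pics
python3 - <<'E'
from workcell import manip
import cv2, numpy as np
o=manip.get_obs()
for k,v in o.items(): print(k,np.round(v,4))
for n in ["top","side"]:
    p,d=manip.camera(n); cv2.imwrite(f"pics/{n}0.png",p[:,:,::-1]); np.save(f"pics/{n}0.npy",d); np.save(f"pics/{n}0_rgb.npy",p)
    c=manip.calibration(n); print(n,c)
E
```

```text
pics
clock 0.0
joint_pos [ 1.2344  0.3329 -0.0647  1.461   0.0216  1.3499 -0.0885]
joint_velocities [0.0015 0.0011 0.0006 0.0003 0.0005 0.0013 0.0007]
tau [ 1.00000e-04 -6.25458e+01  4.91000e-02 -3.91609e+01  1.63000e-02
  9.80000e-03 -0.00000e+00]
position [ 0.1928 -0.5941  0.2475]
ee_rot [ 9.877e-01  1.563e-01 -1.000e-04 -7.000e-04]
ft_force [0.4926 0.1824 0.0611]
torque [-0.0019  0.0176 -0.0325]
grip_width 0.9966
top {'mtx': array([[375.65809311,   0.        , 313.73446565],
       [  0.        , 375.65809311, 195.18258884],
       [  0.        ,   0.        ,   1.        ]]), 'k1': 0.029432901918408597, 'world_to_cam': array([[ 0.00524155, -0.99965504, -0.02573591,  0.00840674],
       [-0.99960841, -0.0045304 , -0.02761348,  0.52582366],
       [ 0.02748736,  0.02587056, -0.99928733,  1.20913975],
       [ 0.        ,  0.        ,  0.        ,  1.        ]])}
side {'mtx': array([[381.38496526,   0.        , 320.67173832],
       [  0.        , 381.38496526, 204.23453448],
       [  0.        ,   0.        ,   1.        ]]), 'k1': 0.023380950160601717, 'world_to_cam': array([[-0.99735286, -0.07235308, -0.00723247,  0.54742513],
       [-0.05102368,  0.76724437, -0.63932204,  0.1084538 ],
       [ 0.05180598, -0.63726063, -0.76890508,  1.41730331],
       [ 0.        ,  0.        ,  0.        ,  1.        ]])}
```

View pics/top0.png

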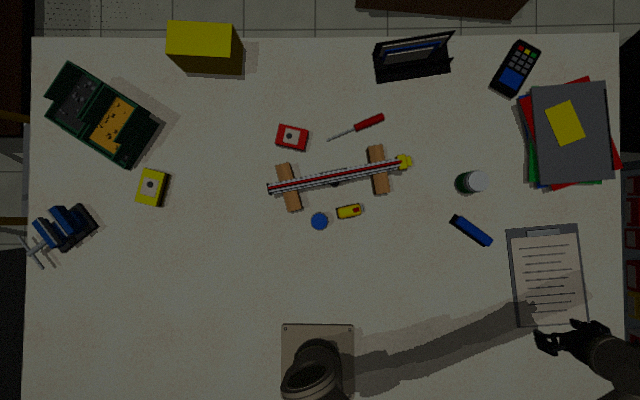

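View pics/side0.png

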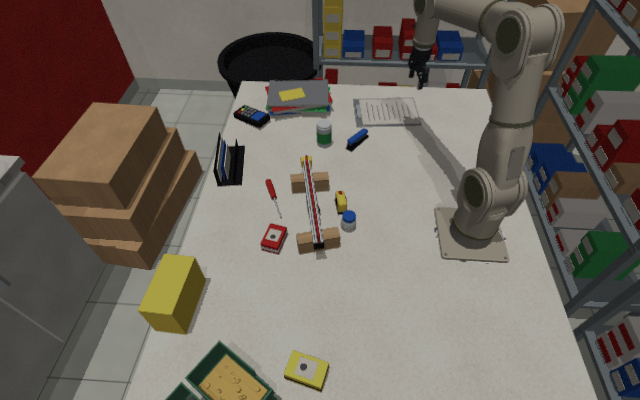

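The top view shows the squeegee running from the yellow clip at about (404,161) to the black stop at about (269,188), with the screwdriver and screw box above it and the tape and jar below. Next I'll measure the red edge in both views.

```bash
cat > h.py <<'E'
import cv2, numpy as np
from scipy.spatial.transform import Rotation as R
def rays(uv,c):
    K=c['mtx'];d=np.array([c['k1'],0,0,0,0],float)
    # model: drawn = ray*(1+k1 r^2) -> OpenCV forward model
    n=cv2.undistortPoints(np.asarray(uv,float).reshape(-1,1,2),K,d).reshape(-1,2)
    T=c['world_to_cam'];Rm=T[:3,:3];o=-Rm.T@T[:3,3]
    return o,(np.c_[n,np.ones(len(n))])@Rm
def onplane(uv,c,z):
    o,v=rays(uv,c); s=(z-o[2])/v[:,2]; return o+v*s[:,None]
def proj(P,c):
    T=c['world_to_cam'];return cv2.projectPoints(np.asarray(P,float),cv2.Rodrigues(T[:3,:3])[0],T[:3,3],c['mtx'],np.array([c['k1'],0,0,0,0],float))[0].reshape(-1,2)
E
python3 - <<'E'
from h import *
from workcell import manip
roi={"top":(255,145,425,205),"side":(295,145,330,260)}
for n in ["top","side"]:
    p=np.load(f"pics/{n}0_rgb.npy");c=manip.calibration(n)
    x0,y0,x1,y1=roi[n]
    q=p[y0:y1,x0:x1]
    hsv=cv2.cvtColor(q,cv2.COLOR_RGB2HSV)
    red=((hsv[...,0]<8)|(hsv[...,0]>172))&(hsv[...,1]>130)&(hsv[...,2]>50)
    yel=(abs(hsv[...,0].astype(int)-28)<8)&(hsv[...,1]>150)&(hsv[...,2]>80)
    nl,l,st,ce=cv2.connectedComponentsWithStats(red.astype(np.uint8),connectivity=8)
    print(n,st[1:],)
    i=1+np.argmax(st[1:,4])
    yx=np.argwhere(red); uv=yx[:,::-1]+[x0,y0]
    P=onplane(uv,c,0.136)
    cen=P.mean(0);w=np.linalg.svd(P-cen)[2][0]; w*=np.sign(w[1]); t=(P-cen)@w
    # robust
    r=(P-cen)@np.array([-w[1],w[0],0]); 
    print("cen",cen,"dir",w,"t",t.min(),t.max(),"perp",r.min(),r.max(),np.degrees(np.arctan2(w[1],w[0])))
    print("ends",cen+w*t.min(),cen+w*t.max())
    ny,ly,sy,cy=cv2.connectedComponentsWithStats(yel.astype(np.uint8)); print("yellow",sy[1:],cy[1:]+[x0,y0])
    big=cv2.resize(q,None,fx=4.5 if n=="top" else 5,fy=4.5 if n=="top" else 5,interpolation=cv2.INTER_CUBIC)
    cv2.imwrite(f"pics/{n}_crop.png",np.clip(big[:,:,::-1].astype(int)*2,0,255).astype(np.uint8))
E
```

```text
top [[ 29   0  21   5  58]
 [ 13  16 133  28 297]]
cen [ 0.59633154 -0.03337398  0.136     ] dir [-7.89317245e-02  9.96880024e-01  3.11596304e-28] t -0.20842142409230555 0.17773833603649586 perp -0.08152205095644224 0.04057104748730967 94.52716387744115
ends [ 0.6127826  -0.24114513  0.136     ] [0.58230234 0.14380982 0.136     ]
yellow [[142   9  15  15 144]] [[404.41666667 160.94444444]]
side [[ 11  10  14  88 183]]
cen [ 0.57745976 -0.00915873  0.136     ] dir [-1.99911523e-01  9.79813953e-01 -6.19432606e-29] t -0.23366109896736464 0.18006310961863226 perp -0.003739243145773 0.0038163947870838294 101.53178518098646
ends [ 0.6241713  -0.23810314  0.136     ] [0.54146307 0.16726961 0.136     ]
yellow [[ 7 12  4  9 19]
 [13 12  4  8 14]] [[302.89473684 160.31578947]
 [309.92857143 159.64285714]]
```

View pics/top_crop.png

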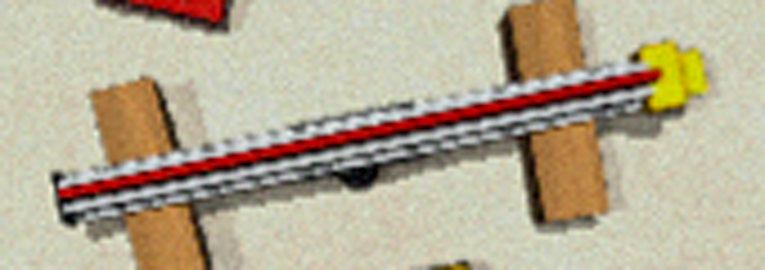

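View pics/side_crop.png

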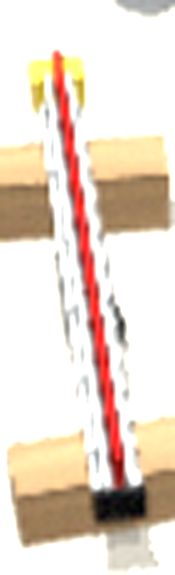

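Run:
```python
from h import *
from workcell import manip
roi={"top":(255,145,425,205),"side":(295,145,330,260)}
for n in ["top","side"]:
  for smin in (110,170):
    p=np.load(f"pics/{n}0_rgb.npy");c=manip.calibration(n)
    print(n,"cam",-c['world_to_cam'][:3,:3].T@c['world_to_cam'][:3,3])
    x0,y0,x1,y1=roi[n]
    q=p[y0:y1,x0:x1]
    hsv=cv2.cvtColor(q,cv2.COLOR_RGB2HSV)
    red=((hsv[...,0]<10)|(hsv[...,0]>170))&(hsv[...,1]>smin)&(hsv[...,2]>50)
    nl,l,st,ce=cv2.connectedComponentsWithStats(red.astype(np.uint8),connectivity=8)
    i=1+np.argmax(st[1:,4]); yx=np.argwhere(l==i); uv=yx[:,::-1]+[x0,y0]
    P=onplane(uv,c,0.136)
    cen=P.mean(0);w=np.linalg.svd(P-cen)[2][0]; w*=np.sign(w[1]); t=(P-cen)@w
    r=(P-cen)@np.array([-w[1],w[0],0]); 
    print("cen",cen.round(4),"len",np.ptp(t),"perp",r.min(),r.max(),"deg",np.degrees(np.arctan2(w[1],w[0])))
    print("ends",cen+w*t.min(),cen+w*t.max(),"mid",cen+w*(t.min()+t.max())/2)
  # depth check
d=np.load("pics/top0.npy")
for u,v in [(395,163),(340,174),(275,188)]:
    print(d[v-3:v+4,u].round(3))
```

```text
top cam [ 0.49233762 -0.0204951   1.2230142 ]
cen [ 0.5831 -0.0514  0.136 ] len 0.3920570206280015 perp -0.0033315660537782316 0.003195504914695925 deg 101.61680251560615
ends [ 0.6224988  -0.24315275  0.136     ] [0.54355217 0.14087347 0.136     ] mid [ 0.58302549 -0.05113964  0.136     ]
top cam [ 0.49233762 -0.0204951   1.2230142 ]
cen [ 0.5831 -0.052   0.136 ] len 0.39205708489338836 perp -0.0033093384498477673 0.003128757261507398 deg 101.62609850032372
ends [ 0.62245443 -0.24316177  0.136     ] [0.54344548 0.1408517  0.136     ] mid [ 0.58294995 -0.05115504  0.136     ]
side cam [0.47808494 0.85958893 1.16306786]
cen [ 0.5778 -0.0117  0.136 ] len 0.41372418504349584 perp -0.004079680259727235 0.004114425172539794 deg 101.53310706935541
ends [ 0.62404071 -0.23812976  0.136     ] [0.54132313 0.16724106 0.136     ] mid [ 0.58268192 -0.03544435  0.136     ]
side cam [0.47808494 0.85958893 1.16306786]
cen [ 0.5785 -0.014   0.136 ] len 0.40375866759039414 perp -0.0035430158565675426 0.003277194288097251 deg 101.55035223664001
ends [ 0.62315239 -0.23252497  0.136     ] [0.54230818 0.16305723 0.136     ] mid [ 0.58273029 -0.03473387  0.136     ]
[1.109 1.117 1.086 1.082 1.109 1.114 1.109]
[1.115 1.116 1.088 1.087 1.105 1.141 1.113]
[1.116 1.093 1.087 1.104 1.143 1.116 1.125]
```

The red edge agrees in both views: the line heads 101.6° and the top view gives a length of 392 mm. Its ends are about (0.623,-0.243) and (0.544,0.141). Next I'll close the fingers and move towards the clip end, staying high.

Emit:
{"method": "jog_arm", "body": {"steps": [0,0.02,-0.008,0,0.011,0,0.06,-0.024,0,0.022,0,0.1,-0.04,0,0.034,0,0.145,-0.058,0,0.045,0,0.19,-0.076,0,0.056,0,0.235,-0.094,0,0.067,0,0.28,-0.112,0,0.078,0,0.325,-0.13,0,0.09,0,0.365,-0.146,0,0.1,0,0.4,-0.16,0,0.112]}}

```text
clock: 1.1
position: [0.5256, -0.3166, 0.248]
ee_rot: [0.995, 0.101, -0.0, -0.0]
ft_force: [0.7, -0.1, 0.1]
grip_width: -0.004
```

Emit:
{"method": "jog_arm", "body": {"steps": [0,0.02,-0.01,0,0,0,0.045,-0.023,0,0,0,0.07,-0.037,0.005,0,0,0.09,-0.048,0.015,0,0,0.105,-0.056,0.03,0,0,0.11,-0.059,0.045,0,0,0.11,-0.059,0.06,0,0,0.11,-0.059,0.068,0,0,0.11,-0.059,0.073,0,0,0.11,-0.059,0.073,0]}}

```text
clock: 2.1
position: [0.6192, -0.24, 0.1748]
ee_rot: [0.995, 0.1, -0.0, 0.0]
ft_force: [0.1, 0.2, 0.3]
grip_width: -0.003
```

Run:
```python
from h import *
from workcell import manip
o=manip.get_obs(); print(o['clock'],o['position'],o['ee_rot'],o['ft_force'],o['grip_width'])
cw=manip.calibration("wrist")
for n in ["wrist","side","top"]:
    p,d=manip.camera(n); np.save(f"pics/{n}1_rgb.npy",p);np.save(f"pics/{n}1.npy",d)
    q=np.clip(p[:,:,::-1].astype(int)*2,0,255).astype(np.uint8)
    if n=="side": q=cv2.resize(q[120:270,240:400],None,fx=4,fy=4,interpolation=cv2.INTER_CUBIC)
    if n=="top": q=cv2.resize(q[110:230,250:440],None,fx=4,fy=4,interpolation=cv2.INTER_CUBIC)
    cv2.imwrite(f"pics/{n}1.png",q)
print(cw['world_to_cam'])
o=manip.get_obs(); print(o['clock'],o['position'],o['ft_force'])
```

```text
2.1 [ 0.61919529 -0.23998684  0.1748144 ] [ 9.94983843e-01  1.00034793e-01 -4.32121887e-04  7.62761297e-05] [0.08764112 0.17420674 0.34400946] -0.003176944462040513
[[ 1.99855019e-01 -9.79825351e-01  5.01898686e-04 -3.59117284e-01]
 [-9.37179421e-01 -1.91007001e-01  2.91909331e-01  5.18606970e-01]
 [-2.85924297e-01 -5.88099140e-02 -9.56445864e-01  4.71328776e-01]
 [ 0.00000000e+00  0.00000000e+00  0.00000000e+00  1.00000000e+00]]
2.25 [ 0.62007657 -0.23951085  0.17620263] [-0.05730342 -0.79284722  0.79521859]
```

View pics/wrist1.png

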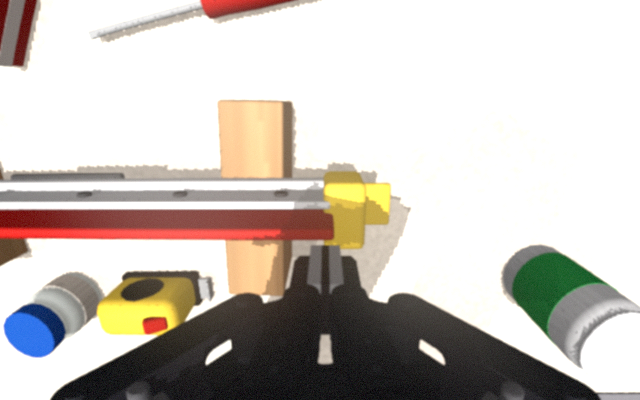

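View pics/side1.png

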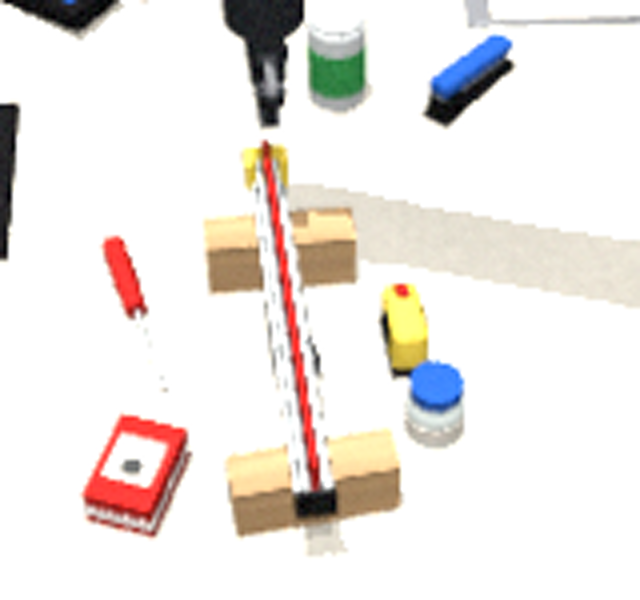

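View pics/top1.png

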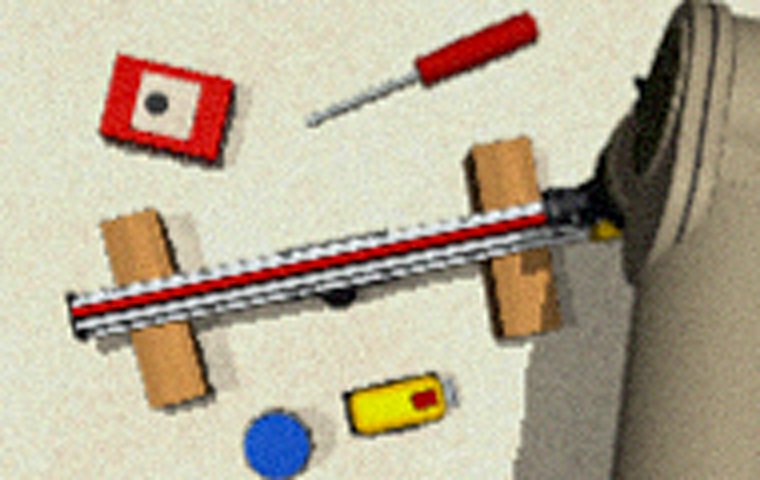

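Run:
```python
from h import *
from workcell import manip
c=manip.calibration("wrist"); o=manip.get_obs()
print("cam",-c['world_to_cam'][:3,:3].T@c['world_to_cam'][:3,3], o['position'])
p=np.load("pics/wrist1_rgb.npy");d=np.load("pics/wrist1.npy")
for v in range(200,250,4): print(v,p[v,200],d[v,200].round(4),p[v,328],d[v,328].round(4))
hsv=cv2.cvtColor(p,cv2.COLOR_RGB2HSV)
red=(((hsv[...,0]<8)|(hsv[...,0]>172))&(hsv[...,1]>150)&(hsv[...,2]>60)).astype(np.uint8); red[:200]=0;red[250:]=0
for u in (40,120,200,280,325):
    v=np.flatnonzero(red[:,u]); 
    print(u,v.min(),v.max(), onplane([[u,v.min()],[u,v.max()+1]],c,.136).round(4).tolist())
    # 3D points of red pixels from depth
vs,us=np.nonzero(red); uv=np.c_[us,vs]; oo,r=rays(uv,c); P=oo+r*d[vs,us][:,None]
z=P[:,2]; print("z pct",np.percentile(z,[1,10,25,50,75,90,99]).round(4))
top=P[(z>.130)]; print(len(top),"umax",us.max())
print("red end",onplane([[us.max()+1,218],[us.max()+1,228]],c,.136))
# fingertip pixels
tip=o['position']-[0,0,.017]; print("tip px",proj(tip[None],c))
```

```text
cam [ 0.69321001 -0.22452187  0.30112769] [ 0.62007657 -0.23951085  0.17620263]
200 [82 78 78] 0.2019 [113  96  43] 0.1997
204 [153 148 150] 0.2001 [102  99  94] 0.1988
208 [131 128 127] 0.1994 [88 82 68] 0.1992
212 [68 38 35] 0.2026 [89 73 31] 0.2015
216 [70 41 36] 0.1967 [62 32 24] 0.1967
220 [70 39 36] 0.1899 [62 33 25] 0.1901
224 [69 41 39] 0.1839 [62 32 26] 0.1833
228 [82 41 37] 0.1781 [63 30 24] 0.1788
232 [129  46  43] 0.1777 [74 32 24] 0.1768
236 [127  47  41] 0.1767 [72 30 23] 0.1782
240 [136 120 113] 0.3257 [84 62 28] 0.2056
244 [152 144 136] 0.3261 [94 78 30] 0.2077
248 [152 147 137] 0.3285 [40 37 31] 0.1475
40 226 237 [[0.5979, -0.0822, 0.136], [0.5904, -0.0817, 0.136]]
120 228 237 [[0.6066, -0.1286, 0.136], [0.6006, -0.1287, 0.136]]
200 229 237 [[0.6152, -0.1723, 0.136], [0.6099, -0.1728, 0.136]]
280 211 238 [[0.6339, -0.2129, 0.136], [0.6182, -0.2154, 0.136]]
325 215 238 [[0.6365, -0.2364, 0.136], [0.6231, -0.2392, 0.136]]
z pct [0.1076 0.1233 0.1349 0.1361 0.1367 0.1371 0.1379]
3739 umax 332
red end [[ 0.63565737 -0.24089502  0.136     ]
 [ 0.63012966 -0.24206893  0.136     ]]
tip px [[324.51474018 264.38670509]]
```

The wrist view shows the rubber's end at about (333,225), against the clip. That gives its end near (0.625,-0.242) and its top at z 0.1365, which matches the top view; the edge line lies about 4 mm farther out than my fingertips. I'll shift 4 mm and touch down.

Emit:
{"method": "jog_arm", "body": {"steps": [0,0.002,0,0.004,0,0,0.004,0,0.009,0,0,0.004,0,0.014,0,0,0.004,0,0.018,0,0,0.004,0,0.02,0,0,0.004,0,0.021,0,0,0.004,0,0.022,0,0,0.004,0,0.023,0,0,0.004,0,0.0235,0,0,0.004,0,0.0235,0]}}

```text
clock: 3.25
position: [0.6239, -0.2382, 0.152]
ee_rot: [0.995, 0.101, 0.0, 0.0]
ft_force: [-1.4, -0.4, 1.0]
grip_width: -0.001
```

```bash
cat > chk.py <<'E'
from h import *
from workcell import manip
import sys
P=[];F=[];n=sys.argv[1]
for i in range(int(sys.argv[2])):
    p,d=manip.camera("side" if i%2 else "wrist"); o=manip.get_obs();P.append(o['position']);F.append(o['ft_force'])
    if i<2:
        nm="side" if i%2 else "wrist"
        np.save(f"pics/{nm}{n}_rgb.npy",p);np.save(f"pics/{nm}{n}.npy",d)
        q=np.clip(p[:,:,::-1].astype(int)*2,0,255).astype(np.uint8)
        if i%2: q=cv2.resize(q[120:270,240:400],None,fx=4,fy=4,interpolation=cv2.INTER_CUBIC)
        cv2.imwrite(f"pics/{nm}{n}.png",q)
print(o['clock'],np.mean(P,0).round(4),np.std(P,0).round(4),"F",np.mean(F,0).round(2),np.std(F,0).round(2))
m=np.array([.586,-.051]);w=np.array([-.2011,.9796]);q=np.mean(P,0)[:2]-m
print("sx",q@w,"sy",q@[-w[1],w[0]])
E
python3 chk.py 2 8
```

```text
3.65 [ 0.6239 -0.2382  0.152 ] [0. 0. 0.] F [-0.13  0.04  0.98] [0.55 0.54 0.45]
sx -0.1910305003378532 sy 0.0004829284831003643
```

View pics/wrist2.png

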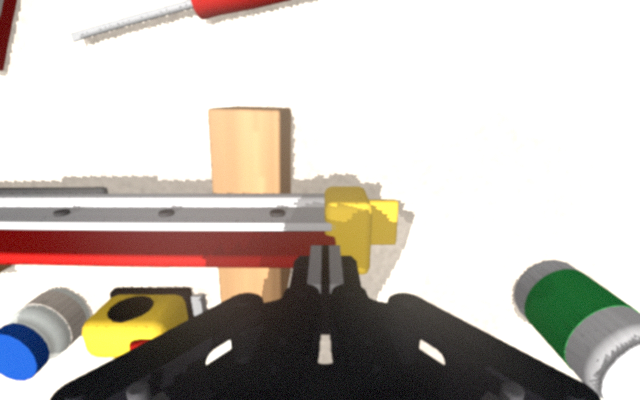

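View pics/side2.png

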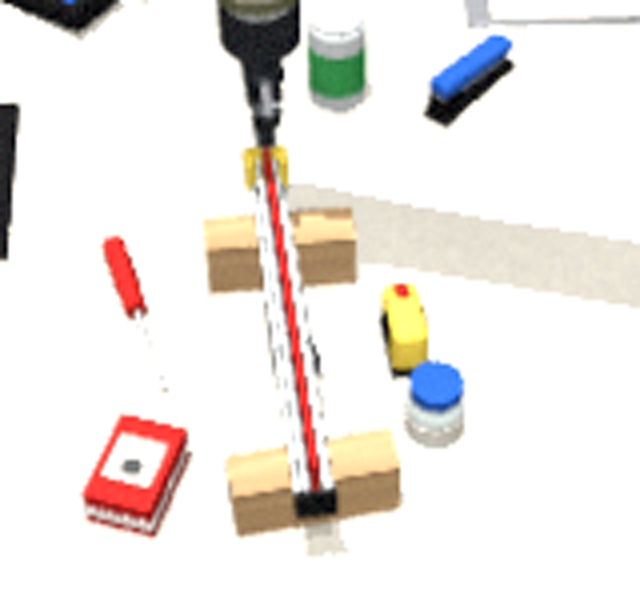

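Contact is faint: F_z is about 1 N including a bias of roughly 0.3 N. I'll press 1.5 mm deeper and check before sliding.

Emit:
{"method": "jog_arm", "body": {"steps": [0,0,0,0.0005,0,0,0,0,0.001,0,0,0,0,0.0015,0,0,0,0,0.0015,0,0,0,0,0.0015,0,0,0,0,0.0015,0,0,0,0,0.0015,0,0,0,0,0.0015,0,0,0,0,0.0015,0,0,0,0,0.0015,0]}}

```text
clock: 4.65
position: [0.6239, -0.2382, 0.1503]
ee_rot: [0.995, 0.101, 0.0, 0.0]
ft_force: [-0.8, -0.7, 1.8]
grip_width: 0.001
```

```bash
python3 chk.py 3 8
```

```text
5.05 [ 0.6239 -0.2382  0.1503] [0. 0. 0.] F [ 0.32 -0.17  1.86] [0.27 0.4  0.42]
sx -0.1910187450535614 sy 0.0005082356996171622
```

F_z rose 0.9 N over 1.7 mm, as the rubber's stiffness predicts, so contact is about 1.6 N. Now I'll start the slide along −y of the tool.

Emit:
{"method": "jog_arm", "body": {"steps": [0,0,-0.002,0,0,0,0,-0.005,0,0,0,0,-0.008,0,0,0,0,-0.011,0,0,0,0,-0.014,0,0,0,0,-0.017,0,0,0,0,-0.02,0,0,0,0,-0.023,0,0,0,0,-0.026,0,0,0,0,-0.03,0,0]}}

```text
clock: 6.05
position: [0.6178, -0.2087, 0.1503]
ee_rot: [0.995, 0.101, 0.0, 0.0]
ft_force: [-0.1, -1.9, 2.1]
grip_width: -0.001
```

```bash
python3 chk.py 4 4
```

```text
6.25 [ 0.6178 -0.2078  0.1503] [0.     0.0001 0.    ] F [-0.31  1.2   1.82] [0.28 1.08 0.47]
sx -0.16003189657479291 sy 0.00036535188786281813
```

View pics/side4.png

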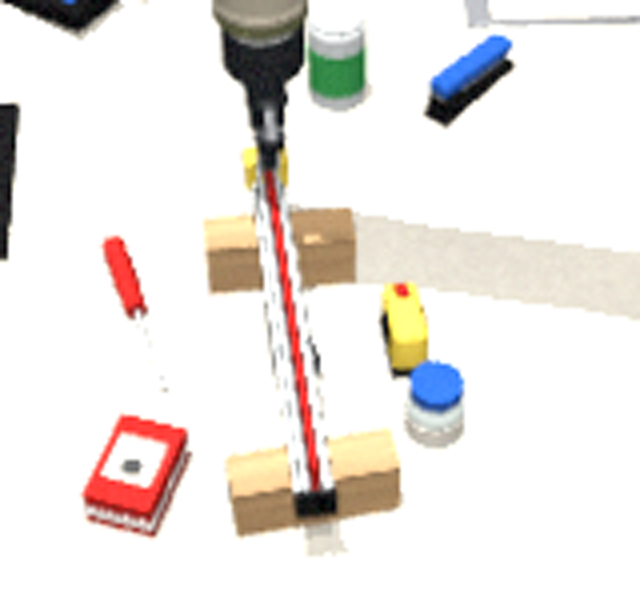

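View pics/wrist4.png

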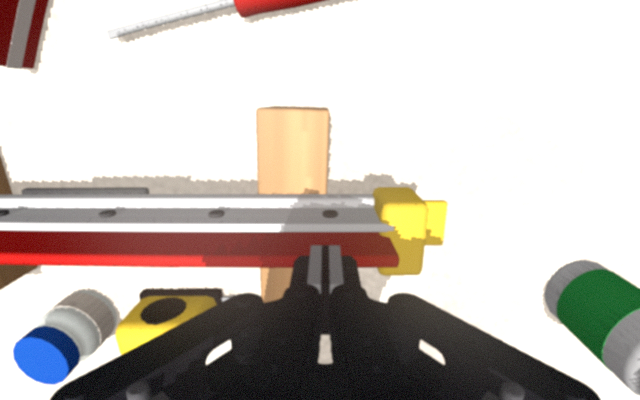

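The squeegee has stayed put while the fingers slid 30 mm: in the wrist view the rubber's end moved from (333,240) to (397,250), and its rows are unchanged, so the track is parallel. I'll carry on.

Emit:
{"method": "jog_arm", "body": {"steps": [0,0,-0.003,0,0,0,0,-0.007,0,0,0,0,-0.011,0,0,0,0,-0.015,0,0,0,0,-0.019,0,0,0,0,-0.023,0,0,0,0,-0.027,0,0,0,0,-0.031,0,0,0,0,-0.035,0,0,0,0,-0.039,0,0]}}

```text
clock: 7.25
position: [0.61, -0.1703, 0.1504]
ee_rot: [0.995, 0.101, 0.0, 0.0]
ft_force: [0.6, -1.9, 2.3]
grip_width: 0.002
```

Emit:
{"method": "jog_arm", "body": {"steps": [0,0,-0.004,0,0,0,0,-0.008,0,0,0,0,-0.012,0,0,0,0,-0.016,0,0,0,0,-0.02,0,0,0,0,-0.024,0,0,0,0,-0.028,0,0,0,0,-0.032,0,0,0,0,-0.036,0,0,0,0,-0.04,0,0]}}

```text
clock: 8.25
position: [0.602, -0.1311, 0.1503]
ee_rot: [0.995, 0.101, 0.0, 0.0]
ft_force: [0.9, -1.3, 2.9]
grip_width: 0.002
```

```bash
python3 chk.py 5 4
```

```text
8.45 [ 0.6019 -0.1304  0.1503] [0.     0.0001 0.    ] F [0.04 0.94 2.51] [0.38 1.08 0.48]
sx -0.08093955340780103 sy 0.0003484143997598642
```

View pics/wrist5.png

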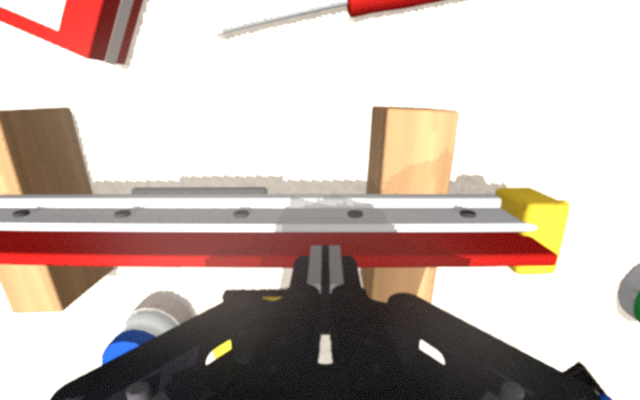

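View pics/side5.png

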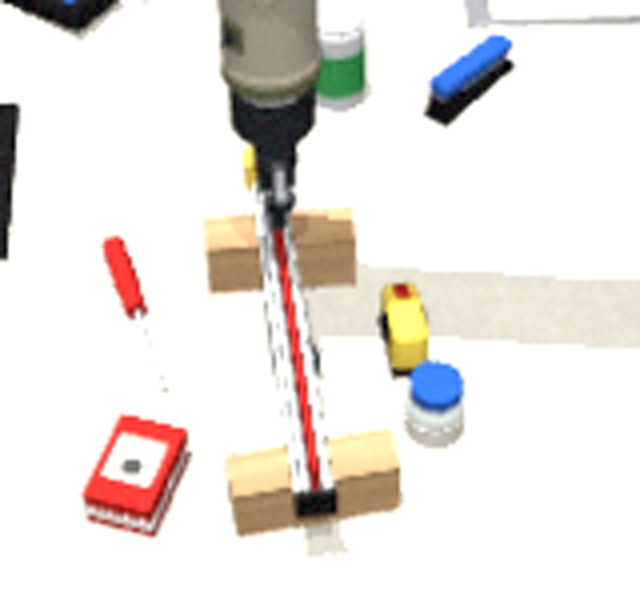

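The squeegee and its offcuts have not moved, and contact is about 2.2 N. I'll continue, easing off by 0.3 mm through the stiffer middle.

Emit:
{"method": "jog_arm", "body": {"steps": [0,0,-0.004,0,0,0,0,-0.008,-0.0003,0,0,0,-0.012,-0.0003,0,0,0,-0.016,-0.0003,0,0,0,-0.02,-0.0003,0,0,0,-0.024,-0.0003,0,0,0,-0.028,-0.0003,0,0,0,-0.032,-0.0003,0,0,0,-0.036,-0.0003,0,0,0,-0.04,-0.0003,0]}}

```text
clock: 9.45
position: [0.5939, -0.0919, 0.1506]
ee_rot: [0.995, 0.101, 0.0, 0.0]
ft_force: [0.1, -1.2, 1.6]
grip_width: 0.003
```

Emit:
{"method": "jog_arm", "body": {"steps": [0,0,-0.004,0,0,0,0,-0.008,0,0,0,0,-0.012,0,0,0,0,-0.016,0,0,0,0,-0.02,0,0,0,0,-0.024,0,0,0,0,-0.028,0,0,0,0,-0.032,0,0,0,0,-0.036,0,0,0,0,-0.04,0,0]}}

```text
clock: 10.45
position: [0.5859, -0.0527, 0.1506]
ee_rot: [0.995, 0.101, 0.0, 0.0]
ft_force: [0.1, -1.6, 3.5]
grip_width: 0.001
```

```bash
python3 chk.py 6 4
```

```text
10.65 [ 0.5859 -0.052   0.1506] [0.     0.0001 0.    ] F [-0.4   1.04  2.83] [0.44 1.11 0.54]
sx -0.0009429325554535184 sy 0.00033569007296502305
```

View pics/wrist6.png

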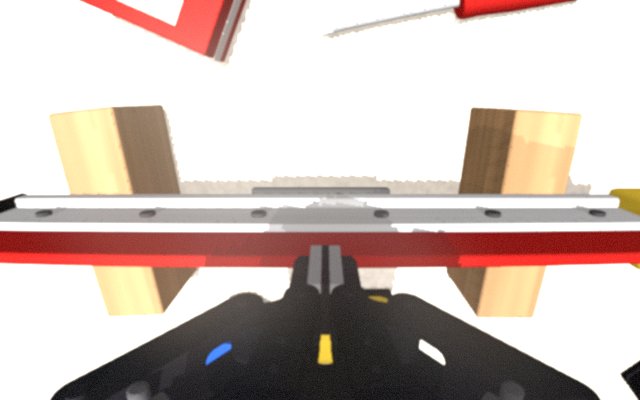

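View pics/side6.png

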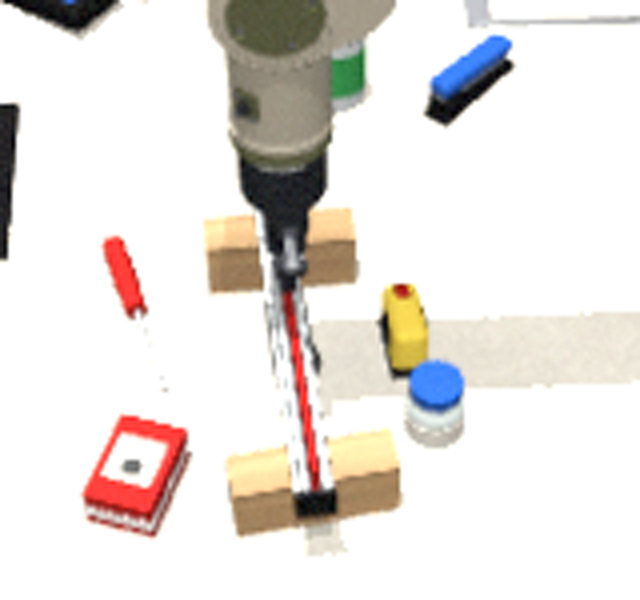

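I'm halfway along, and nothing has shifted in either view. Contact is about 2.5 N, so I'll ease off another 0.3 mm.

Emit:
{"method": "jog_arm", "body": {"steps": [0,0,-0.004,0,0,0,0,-0.008,-0.0003,0,0,0,-0.012,-0.0003,0,0,0,-0.016,-0.0003,0,0,0,-0.02,-0.0003,0,0,0,-0.024,-0.0003,0,0,0,-0.028,-0.0003,0,0,0,-0.032,-0.0003,0,0,0,-0.036,-0.0003,0,0,0,-0.04,-0.0003,0]}}

```text
clock: 11.65
position: [0.5779, -0.0135, 0.1509]
ee_rot: [0.995, 0.101, 0.0, 0.0]
ft_force: [-0.3, -1.5, 1.8]
grip_width: 0.001
```

Emit:
{"method": "jog_arm", "body": {"steps": [0,0,-0.004,0,0,0,0,-0.008,0,0,0,0,-0.012,0,0,0,0,-0.016,0,0,0,0,-0.02,0,0,0,0,-0.024,0,0,0,0,-0.028,0,0,0,0,-0.032,0,0,0,0,-0.036,0,0,0,0,-0.04,0,0]}}

```text
clock: 12.65
position: [0.5699, 0.0257, 0.1509]
ee_rot: [0.995, 0.101, 0.0, 0.0]
ft_force: [-0.0, -2.1, 0.5]
grip_width: -0.003
```

```bash
python3 chk.py 7 6
```

```text
12.95 [0.5698 0.0262 0.1509] [0.0001 0.0003 0.    ] F [-0.4   0.92  2.19] [0.3  0.88 0.19]
sx 0.07883266044120536 sy 0.00032821118226069614
```

View pics/wrist7.png

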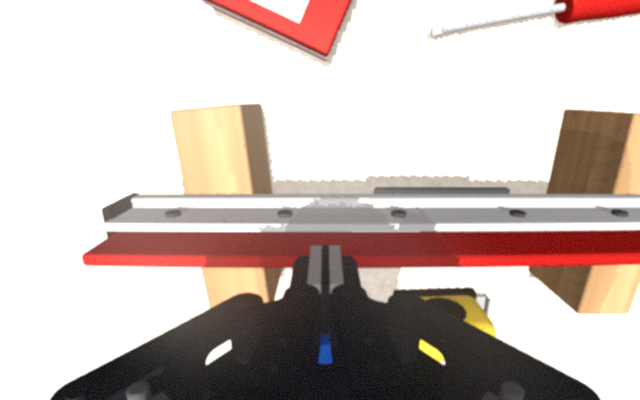

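View pics/side7.png

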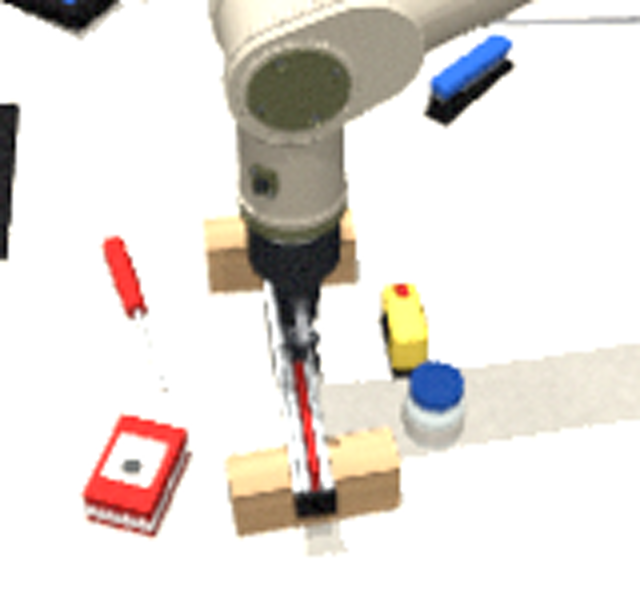

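The far end now shows in the wrist view at (86,260). I'll measure how far there is to go.

Run:
```python
from h import *
from workcell import manip
c=manip.calibration("wrist");o=manip.get_obs()
for z in(.136,):
    for v in (256,262):
        e=onplane([[86,v]],c,z)[0]; print(e, (e-o['position'])[:2]@np.array([-.2011,.9796]))
```

```text
[0.55119794 0.13873015 0.136     ] 0.11442094275753442
[0.54790499 0.1388138  0.136     ] 0.11516510155496457
```

Emit:
{"method": "jog_arm", "body": {"steps": [0,0,-0.004,0,0,0,0,-0.008,0,0,0,0,-0.012,0,0,0,0,-0.016,0,0,0,0,-0.02,0,0,0,0,-0.024,0,0,0,0,-0.028,0,0,0,0,-0.032,0,0,0,0,-0.036,0,0,0,0,-0.04,0,0]}}

```text
clock: 13.95
position: [0.5618, 0.0649, 0.1509]
ee_rot: [0.995, 0.101, -0.0, 0.0]
ft_force: [-0.0, -2.1, 1.8]
grip_width: 0.0
```

Emit:
{"method": "jog_arm", "body": {"steps": [0,0,-0.004,0,0,0,0,-0.008,0.0002,0,0,0,-0.012,0.0003,0,0,0,-0.016,0.0003,0,0,0,-0.02,0.0003,0,0,0,-0.024,0.0003,0,0,0,-0.028,0.0003,0,0,0,-0.032,0.0003,0,0,0,-0.036,0.0003,0,0,0,-0.04,0.0003,0]}}

```text
clock: 14.95
position: [0.5538, 0.1041, 0.1506]
ee_rot: [0.995, 0.101, -0.0, 0.0]
ft_force: [0.4, -0.8, 2.2]
grip_width: 0.001
```

```bash
python3 chk.py 8 6
```

```text
15.25 [0.5538 0.1045 0.1506] [0.0001 0.0003 0.    ] F [-0.18  0.86  1.75] [0.54 0.97 0.42]
sx 0.15880135553336666 sy 0.000306448259757022
```

View pics/wrist8.png

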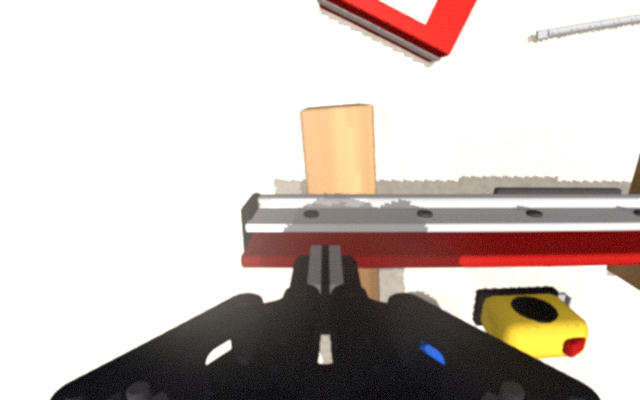

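View pics/side8.png

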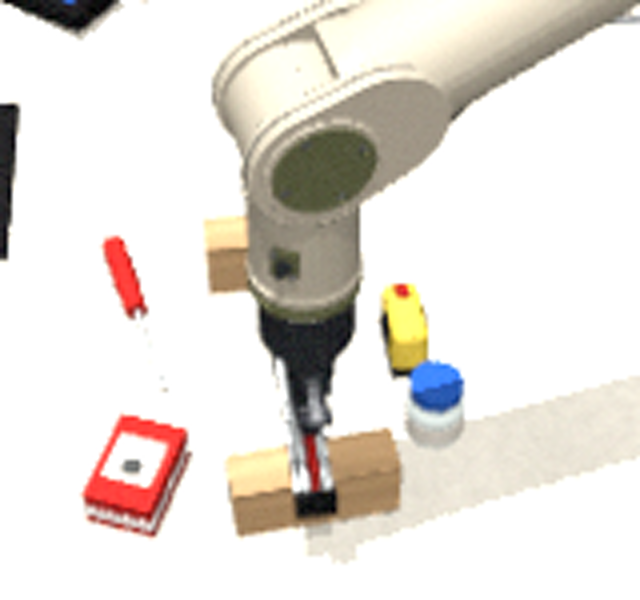

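About 37 mm remains: the rubber's end is at (243,260) and the fingertips are at about (325,250). I'll do the last 32 mm, then pause.

Emit:
{"method": "jog_arm", "body": {"steps": [0,0,-0.004,0,0,0,0,-0.008,0,0,0,0,-0.012,0,0,0,0,-0.016,0,0,0,0,-0.02,0,0,0,0,-0.024,0,0,0,0,-0.028,0,0,0,0,-0.031,0,0,0,0,-0.032,0,0,0,0,-0.032,0,0]}}

```text
clock: 16.25
position: [0.5474, 0.1355, 0.1506]
ee_rot: [0.995, 0.101, -0.0, -0.0]
ft_force: [0.1, 0.9, 1.7]
grip_width: 0.001
```

```bash
python3 chk.py 9 6
```

```text
16.55 [0.5474 0.1354 0.1506] [0.     0.0001 0.    ] F [-0.2   1.4   1.71] [0.34 0.46 0.55]
sx 0.19035280861060896 sy 0.0002817032824688656
```

View pics/wrist9.png

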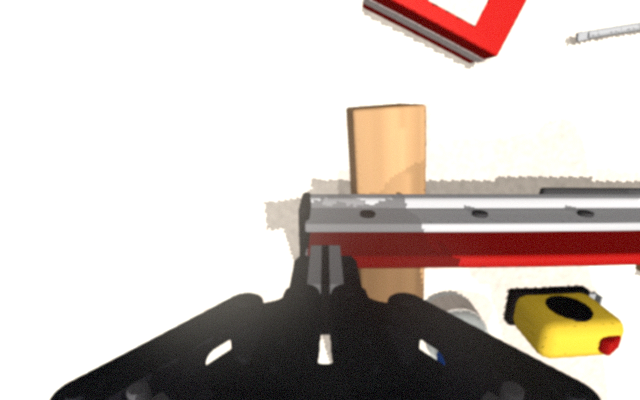

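The fingertips are now over the last few millimetres of rubber, whose end is at about (307,250), and contact is about 1.4 N. I'll lift clear.

Emit:
{"method": "jog_arm", "body": {"steps": [0,0,0,-0.002,0,0,0,0,-0.006,0,0,0,0,-0.012,0,0,0,0,-0.022,0,0,0,0,-0.037,0,0,0,0,-0.055,0,0,0,0,-0.075,0,0,0,0,-0.09,0,0,0,0,-0.1,0,0,0,0,-0.1,0]}}

```text
clock: 17.55
position: [0.5481, 0.1353, 0.2523]
ee_rot: [0.995, 0.101, 0.001, -0.0]
ft_force: [-0.8, -0.4, 0.7]
grip_width: 0.0
```

Emit:
{"method": "jog_arm", "body": {"steps": [0,0,-0.01,0,0,0,0,-0.03,0,0,0,0,-0.06,0,0,0,0,-0.09,0,0,0,0,-0.12,0,0,0,0,-0.14,0,0,0,0,-0.15,0,0,0,0,-0.15,0,0,0,0,-0.15,0,0,0,0,-0.15,0,0]}}

```text
clock: 18.55
position: [0.518, 0.2806, 0.2503]
ee_rot: [0.995, 0.1, -0.0, 0.0]
ft_force: [-0.8, 0.1, -0.5]
grip_width: -0.003
```

Run:
```python
from h import *
from workcell import manip
p,d=manip.camera("top"); a=np.load("pics/top0_rgb.npy");c=manip.calibration("top")
q=np.r_[a[105:230,250:440],p[105:230,250:440]][:,:,::-1]
cv2.imwrite("pics/cmp.png",cv2.resize(np.clip(q.astype(int)*2,0,255).astype(np.uint8),None,fx=2.4,fy=2.4))
for im in (a,p):
    h=cv2.cvtColor(im[145:205,255:425],cv2.COLOR_RGB2HSV)
    r=(((h[...,0]<10)|(h[...,0]>170))&(h[...,1]>130)&(h[...,2]>50)).astype(np.uint8)
    n,l,st,ce=cv2.connectedComponentsWithStats(r,connectivity=8); i=1+np.argmax(st[1:,4]); yx=np.argwhere(l==i)
    P=onplane(yx[:,::-1]+[255,145],c,.136); k=np.argsort(P[:,1]); print("ends",P[k[:6]].mean(0).round(4),P[k[-6:]].mean(0).round(4),"cen",P.mean(0).round(4))
print(manip.get_obs()['clock'],manip.get_obs()['position'])
```

```text
ends [ 0.6204 -0.239   0.136 ] [0.544  0.1378 0.136 ] cen [ 0.5832 -0.0519  0.136 ]
ends [ 0.6204 -0.239   0.136 ] [0.544  0.1378 0.136 ] cen [ 0.5836 -0.0543  0.136 ]
18.6 [0.5180391  0.28067269 0.25045739]
```

View pics/cmp.png

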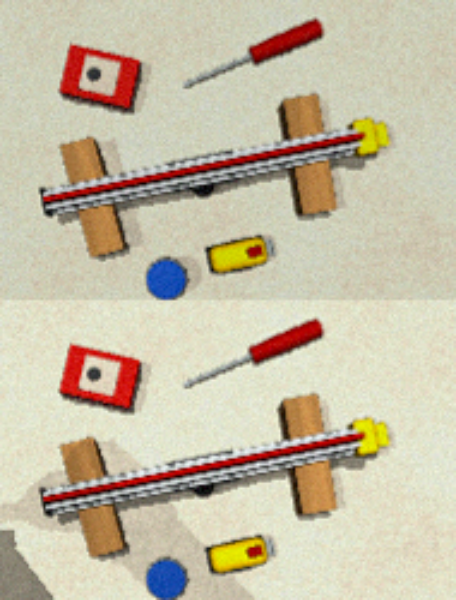

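The before and after top views match: both ends of the rubber measure at the same place, and the things around the squeegee are where they were.

```bash
python3 -c "
from workcell import manip
print(manip.hand_in())"
```

```text
the job is handed in; nothing more can be done
None
```

I ran the closed fingertips lightly along the rubber's whole edge, from the yellow clip to the black stop, then lifted clear and handed the job in at about 18.6 s.

- **Contact:** I touched down about 7 mm inside the clip end and finished about 8 mm inside the stop end. Averaged at each pause, contact was about 0.7 N at first touch and 1.4 to 2.5 N during the slide, after taking off a 0.3 N sensor bias. Single force readings were noisy by about 0.5 N, and one at mid-pass (sx about 0.08) dipped to 0.5 N. The average taken just after it at the same spot was 2.2 N, so I read it as noise.
- **Squeegee and other things:** In the top view before and after, the rubber's ends measured the same to within a pixel (about 3 mm). The offcuts, tape measure, jar, screwdriver and screw box look unmoved. I didn't measure the plug box, glue can or stapler afterwards. The arm passed well above the can and stapler and never went near the plug box.
- **Disagreements between views:** The camera views differed by 3 to 4 mm on where the edge line lies, so I used a line between them. The side view's far end was not usable, so I took the far end from the top and wrist views, which agreed within about 2 mm.

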